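# Scan printed parts on a hand-cranked carousel

### The job

Scan the white printed parts: stand each one upright in a bay of its own on the carousel, fit the crank fully down onto the square spindle, and with the crank turn the plate anticlockwise (seen from above) through one full turn to its end stop, with all the parts staying in their bays. Then lift the crank off and stand it back on its rubber mat, and stand the scanned parts upright on the floor of the empty grey tray, leaving the plate at its end stop and the other things on the bench alone.

Things in the scene. Friction and masses are not known exactly. Their poses are not given: they have to be found in the camera images.
- carousel (a joint): turning angle (rad) of the carousel, a round aluminium plate 290 mm across with a 6 mm thick rim standing 14 mm above its top face, which is 45 mm above the bench, turning about a vertical axis between hard stops at 0 and 6.8; grows anticlockwise seen from above; starts at 0 to 0.45, so the end stop is a full turn or more away. Stiff (0.12 N m friction), stays where left. A fixed scanner head, 143 mm high, stands beyond it
- seat (a point): centre of the plate's top face, on the turning axis, at the foot of the spindle: a dark square steel shaft, 16 x 16 mm, standing 28 mm up from here, its sides parallel to this point's x and y axes, which turn with the plate; z up
- crank: loose steel crank, 0.32 kg, standing on its mat at the start. Origin: centre of the hub's underside, z up. Hub: 36 x 36 mm block (sides along x and y), 50 mm high, with an 18 x 18 mm square bore parallel to its sides, 30 mm deep, open below. Fully fitted, the underside lies on the plate (origin at point seat), in any of four quarter positions, the arm pointing between two bays
- grip (a point): middle of the crank's hand grip, a black upright cylinder 22 mm across and 43 mm high (z 41 to 84 mm above the hub's underside) that spins freely about its own axis, 65 mm from the hub's centre along the crank's +x, on a flat arm 18 mm wide (z 30 to 40 mm)
- mat_top (a point): centre of the top of the crank's mat: a thin black rubber mat 120 x 120 mm, 3 mm thick, fixed on the bench to the near left or near right of the carousel (a fixed plywood compartment box, 100 x 100 x 45 mm, stands on the opposite side)
- tray_in (a point): centre of the inner floor of the finished-parts tray: fixed grey plastic tray, 170 mm (its x) by 160 mm (its y) outside, walls 4 mm thick and 14 mm high overall; axes along its sides
- bay0 (a point): centre of a bay on the carousel's top face: a dark rubber disc 72 mm across, 90 mm from the axis, turning with the plate; the four bays are 90 degrees apart, on the diagonals of the square spindle
- bay1 (a point): centre of a bay on the carousel's top face: a dark rubber disc 72 mm across, 90 mm from the axis, turning with the plate; the four bays are 90 degrees apart, on the diagonals of the square spindle
- bay2 (a point): centre of a bay on the carousel's top face: a dark rubber disc 72 mm across, 90 mm from the axis, turning with the plate; the four bays are 90 degrees apart, on the diagonals of the square spindle
- bay3 (a point): centre of a bay on the carousel's top face: a dark rubber disc 72 mm across, 90 mm from the axis, turning with the plate; the four bays are 90 degrees apart, on the diagonals of the square spindle
- block: white printed part; two or three of the four kinds are present at the start, standing on a dark steel build sheet (170 x 160 mm, 6 mm thick, fixed on the bench). Origin: centre of its underside, z up. Bearing block 40 x 40 mm, 32 mm high, sides parallel to its x and y, dark hole marking on top
- bushing: white printed part; two or three of the four kinds are present at the start, standing on a dark steel build sheet (170 x 160 mm, 6 mm thick, fixed on the bench). Origin: centre of its underside, z up. Flanged bushing: flange 44 mm across and 6 mm thick below a round barrel 32 mm across, 34 mm high in all
- gear: white printed part; two or three of the four kinds are present at the start, standing on a dark steel build sheet (170 x 160 mm, 6 mm thick, fixed on the bench). Origin: centre of its underside, z up. Gear, 44 mm across, 30 mm high (grip it anywhere round its rim)
- bracket: white printed part; two or three of the four kinds are present at the start, standing on a dark steel build sheet (170 x 160 mm, 6 mm thick, fixed on the bench). Origin: centre of its underside, z up. Foot bracket: base 42 x 42 x 6 mm with one upright rib in the middle, 40 mm long along its x and 12 mm thick along its y, rising to 34 mm
- gluegun: bystander, loose, not to be disturbed: black glue gun with orange nozzle lying on its side, about 190 x 130 mm, 36 mm high
- pliers: bystander, loose, not to be disturbed: pliers with red handles lying flat, about 135 mm long, 12 mm high
- driver: bystander, loose, not to be disturbed: screwdriver with red handle lying flat, about 200 mm long, 30 mm high at most
- cup: bystander, loose, not to be disturbed: white ceramic cup, 70 mm across, 80 mm high
- offcut: bystander, loose, not to be disturbed: wooden offcut 70 x 40 x 18 mm
- jar: bystander, loose, not to be disturbed: amber jar with white lid, 56 mm across, 70 mm high
- rule: bystander, loose, not to be disturbed: steel rule 120 x 25 x 4 mm lying flat
Not all that is in view belongs to the job. What is shaped like the block but purple is not meant.

How it is judged:
By the outcome, as a careful person would: the job done as asked, in the order asked, and still so for the second after the job is handed in, with the robot touching nothing.
Of block, bushing, gear, bracket only 2 to 3 are there at a start; the rules pass over those that are not, and their reading is None.
At some moment in a run one of block, bushing, gear, bracket may be knocked a few centimetres aside while the robot is not near it.
It also fails if it takes over 210 s, if anything falls off the work surface, if the arm or the gripper's body presses on something with over 40 N, if the wrist force passes 120 N, or if a joint passes its speed limit or range.

### The arm

A 6-joint arm with a two-finger parallel gripper is mounted at the origin on the work surface. World frame = base frame: x ahead of the robot, y to its left, z up, the work surface at z = 0. Lengths are in mm, angles in rad, forces in N, time in s.
With the tool pointing down it reaches from about 300 to 850 mm from the base axis. Payload 4.2 kg.
Tool frame: the origin (TCP) lies midway between the tips of the shut fingers; the grasp point (between the pads) lies 19 mm behind it; z points along the fingers, y is the line along which they close (so a half turn about z gives the same grasp; the last joint's range is limited). The gripper opens to 91 mm and grips with 3 to 60 N. Pads are 32 mm wide; open, the fingers measure 118 mm over their backs; the gripper's body (76 mm by 178 mm) begins 60 mm behind the grasp point.
Start: joints at [1.171, 0.32, 1.565, -0, 1.257, -0.02], TCP at [213.176, 534.04, 213.976] pointing down, gripper open.
Joint ranges: [-3.11, 3.11], [-0.84, 2.01], [0.21, 2.61], [-1.34, 4.49], [0.05, 2.63], [-2.56, 2.56]. Speed limits (rad/s): [2.57, 2.57, 3.14, 3.14, 3.14, 3.14].

### API

Orientations are given as a unit quaternion [w, x, y, z].
In Python, from cell import bot, eoat, imaging, hand_in gives the robot as it stands. The module is installed in compiled form; this text tells all that it offers. Calls block until the motion is done:
- bot.move_ptp(position, orientation): joint-space move of the TCP to a pose.
- bot.line_to(position, attitude=None, vel=150, max_force=None): straight line of the TCP; attitude=None keeps the orientation; vel is the mean speed in mm/s. With max_force (N) it stops when the force on the tool has changed by that much, and returns True; else False.
- bot.goto_joints(angles): joint-space move.
- eoat.gripper_open() and eoat.close_gripper(strength=None): open the fingers fully, or close them until they stop; strength is the grip in N (None keeps the last).
- bot.hold(seconds).
- bot.inverse_kinematics(position, orientation): joint angles nearest the present ones, or None.
- bot.get_state(): the state.
- imaging.grab_frame(name): name is "scene" or "side" or "wrist"; returns the picture (384x512x3 uint8, red, green, blue); there is no depth.
- imaging.calibration(name): a dict with "fovy" (degrees; the focal length in pixels is half the picture's height over the tangent of half this angle, whatever the lens; pixels are square), "cx", "cy" (the principal point, pixels), "R" (3x3) and "t" (3): a world point X has camera coordinates R X + t; the wrist camera has in their place "mount" (4x4, takes a point from camera to tool coordinates, whose origin is the TCP and whose axes are the flange's). Camera axes: x right, y down, z forward; pixel columns grow to the right and rows downward; lengths in mm; the calibration is good to about 2 mm. The wrist camera is an equidistant fisheye: a pixel r from the principal point sees the ray r / f radians off the axis. A picture is of the moment at which its call begins: read the wrist's pose just before it. calibration takes no time and is no camera call.
A pose or a line that the arm cannot do raises bot.MotionError and nothing moves.
- hand_in(): hands the job in; it is judged then, once.
The state is a dict: "t": time; "q": joint angles; "joint_velocities": joint speeds; "tau": joint torques, N m; "tcp_pos": TCP position; "tool_rot": TCP orientation; "contact_force": force on the tool from outside, world axes, zero at the start; "torque": the same for the moment, N m; "grip_width": opening from 0.0 (shut) to 1.0 (fully open); "grip_force": force on a finger pad.
Only numpy, scipy, OpenCV 4.12 (cv2) and the standard library are available. Lean on these libraries where they do the work, as an engineer would, in place of code of your own. Each camera call takes 0.05 s, during which the arm holds its last target. There are 200 camera calls.

## Working session

There is one attempt and no reset: what is moved stays moved. The work goes in short steps, each a Python script; the robot and the scene stay as the last script left them, time stands still between calls to the robot, and variables do not carry over. Pictures are saved under pics/ and viewed, at most 14 in all, crops included, and the job is handed in when it is done.

```bash
mkdir -p pics
python3 - <<'E'
from cell import bot, eoat, imaging
import cv2, numpy as np
for n in ("scene","side","wrist"):
    s=bot.get_state()
    im=imaging.grab_frame(n); cv2.imwrite(f"pics/{n}0.png",im[:,:,::-1])
    print(n,imaging.calibration(n))
print(s)
a=cv2.imread("pics/scene0.png");b=cv2.imread("pics/side0.png")
cv2.imwrite("pics/scene0b.png",cv2.resize(a,(800,600),interpolation=cv2.INTER_CUBIC))
cv2.imwrite("pics/side0b.png",cv2.resize(b,(800,600),interpolation=cv2.INTER_CUBIC))
E
```

```text
scene {'fovy': 57.28747643236353, 'cx': 255.1179344454218, 'cy': 182.41912339313038, 'R': array([[-0.88170391,  0.47158686, -0.01428465],
       [ 0.38394293,  0.69958601, -0.60263359],
       [-0.27420074, -0.53682888, -0.79789016]]), 't': array([ 497.20097213, -178.55592272, 1325.59286263])}
side {'fovy': 56.36140449184954, 'cx': 252.5912197670904, 'cy': 182.44723258560282, 'R': array([[ 0.97853772, -0.20529506, -0.0178288 ],
       [-0.15079882, -0.65443604, -0.74092724],
       [ 0.1404409 ,  0.72771382, -0.67134861]]), 't': array([-533.04216429,  125.15201866, 1164.40104442])}
wrist {'fovy': 65.70646984690485, 'cx': 255.96813755028612, 'cy': 189.69402011187697, 'mount': array([[-1.26193277e-03, -9.58014183e-01, -2.86718035e-01,
         8.06959165e+01],
       [ 9.99999188e-01, -1.15765883e-03, -5.33200403e-04,
        -5.05489515e-01],
       [ 1.78891885e-04, -2.86718475e-01,  9.58014866e-01,
        -1.71651879e+02],
       [ 0.00000000e+00,  0.00000000e+00,  0.00000000e+00,
         1.00000000e+00]])}
{'t': 0.1, 'q': array([ 1.17099167e+00,  3.20200741e-01,  1.56557754e+00,  1.70029865e-05,
        1.25742578e+00, -2.00012905e-02]), 'joint_velocities': array([-0.00076043, -0.00082961, -0.00264127,  0.00055174, -0.00024993,
       -0.00075999]), 'tau': array([ 2.35705611e-04, -4.13324332e+01, -2.32511491e+01,  7.29641318e-02,
        4.21954121e-02, -7.85104726e-05]), 'tcp_pos': array([212.9842994 , 533.58854308, 213.2120526 ]), 'tool_rot': array([-1.75788428e-04,  1.88764866e-01,  9.82021984e-01, -7.86335096e-04]), 'contact_force': array([ 0.27484911,  0.45887741, -0.23832869]), 'torque': array([ 0.00464606, -0.06836413,  0.00766963]), 'grip_force': 0.0, 'grip_width': 1.0003010520898008}
```

View pics/scene0b.png

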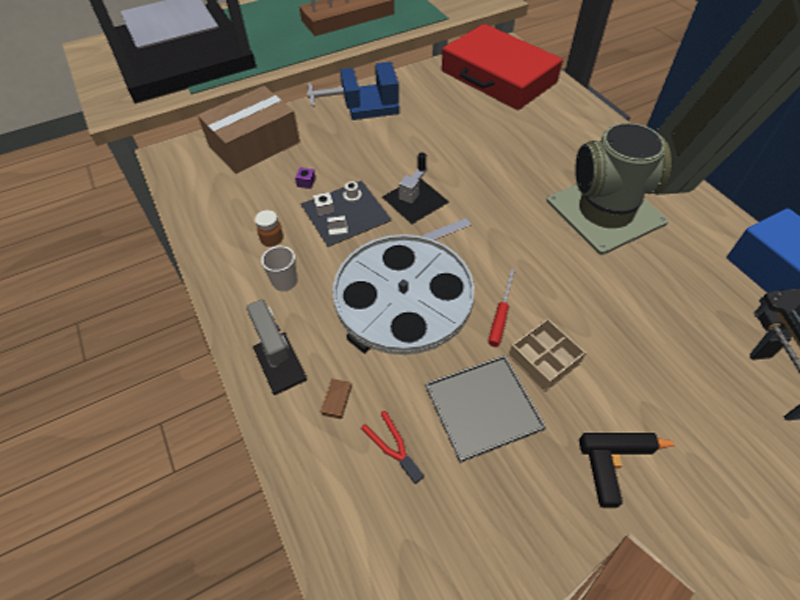

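View pics/side0b.png

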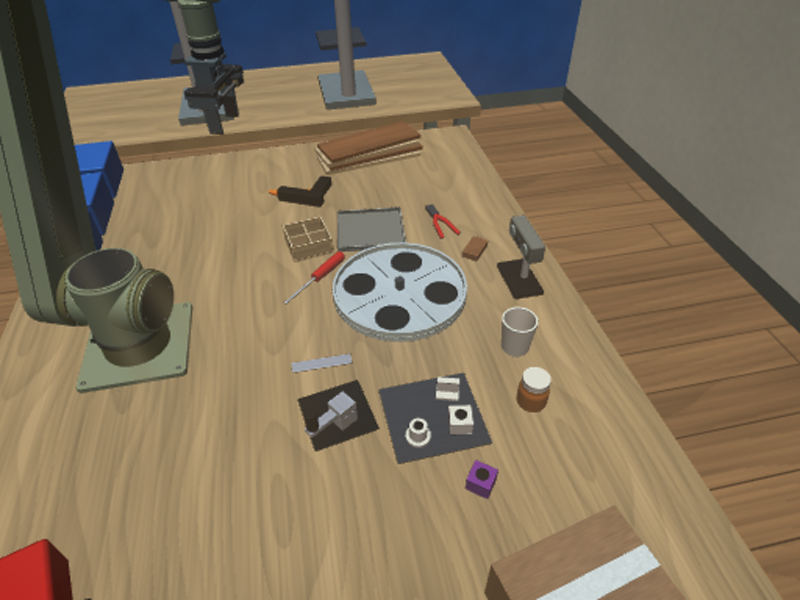

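The scene view (800x600) shows three white parts on the sheet:
- bushing at (351,190)
- block at (323,203)
- bracket at (337,226)

The purple block at (305,177) is the decoy. The crank stands on its mat at (412,190), the carousel is at (403,290), and the tray at (485,408). Next I'll get rough positions and take close wrist views.

```bash
cat > h.py <<'E'
import numpy as np, cv2
from scipy.spatial.transform import Rotation as Rn
from cell import bot, eoat, imaging, hand_in
def Q(a): return [0.0,float(np.cos(a/2)),float(np.sin(a/2)),0.0]   # tool down, tool x at world angle a
def wpose():
    s=bot.get_state(); q=s["tool_rot"]; return Rn.from_quat([q[1],q[2],q[3],q[0]]).as_matrix(), np.array(s["tcp_pos"])
def cam(name,pose=None):
    c=imaging.calibration(name); f=192/np.tan(np.radians(c["fovy"])/2)
    if name!="wrist": return f,c["cx"],c["cy"],c["R"].T,-c["R"].T@c["t"],False
    R,t=pose; M=c["mount"]; return f,c["cx"],c["cy"],R@M[:3,:3],R@M[:3,3]+t,True
def px2w(C,uv,z):
    f,cx,cy,R,o,fish=C; uv=np.atleast_2d(np.asarray(uv,float)); d=(uv-[cx,cy])/f
    if fish:
        r=np.linalg.norm(d,axis=1,keepdims=True)+1e-12; v=np.hstack([d/r*np.sin(r),np.cos(r)])
    else: v=np.hstack([d,np.ones((len(d),1))])
    v=v@R.T; return o+v*((z-o[2])/v[:,2:])
def w2px(C,X):
    f,cx,cy,R,o,fish=C; v=(np.atleast_2d(X)-o)@R
    rho=np.linalg.norm(v[:,:2],axis=1,keepdims=True)+1e-12
    k=np.arctan2(rho,v[:,2:])/rho if fish else 1/v[:,2:]
    return v[:,:2]*k*f+[cx,cy]
def shot(name,fn):
    p=wpose(); im=imaging.grab_frame(name)[:,:,::-1].copy(); cv2.imwrite(f"pics/{fn}.png",im); np.savez(f"pics/{fn}.npz",R=p[0],t=p[1]); return im,cam(name,p)
def load(name,fn):
    d=np.load(f"pics/{fn}.npz"); return cv2.imread(f"pics/{fn}.png"),cam(name,(d["R"],d["t"]))
def ortho(im,C,x0,x1,y0,y1,z,s):
    """top-down rectified view at height z; s px/mm; image right = -y... row 0 = x1 (far), col 0 = y1 (left)"""
    xs=np.arange(x1,x0,-1/s); ys=np.arange(y1,y0,-1/s); X,Y=np.meshgrid(xs,ys,indexing="ij")
    p=w2px(C,np.stack([X.ravel(),Y.ravel(),np.full(X.size,z)],1)).reshape(X.shape+(2,)).astype(np.float32)
    return cv2.remap(im,p[...,0],p[...,1],cv2.INTER_CUBIC)
E
python3 - <<'E'
from h import *
S=cam("scene");D=cam("side")
for n,z,a,b in [("bushing",40,(351,184),(419,424)),("block",38,(323,199),(460,413)),("bracket",30,(337,222),(447,382)),("mat",3,(415,199),(337,415)),("sheet",6,(345,212),(436,418)),
 ("seat",45,(403,293),(400,290)),("tray",3,(485,408),(371,229)),("gripTop",87,(422,155),(312,420)),("scanbase",0,(279,361),(520,279)),("cup",80,(279,256),(519,315)),("jar",70,(266,218),(536,378)),("box",45,(547,353),(307,232)),("purple",32,(305,173),(482,470)),("rule",4,(447,230),(322,363)),("driver",15,(502,310),(318,275)),("offcut",18,(337,395),(475,245))]:
    k=.64; print(n,px2w(S,np.array(a)*k,z)[0].round(),px2w(D,np.array(b)*k,z)[0].round())
E
```

```text
bushing [ 511. -343.   40.] [ 517. -339.   40.]
block [ 591. -330.   38.] [ 593. -331.   38.]
bracket [ 591. -252.   30.] [ 591. -255.   30.]
mat [ 382. -255.    3.] [ 382. -263.    3.]
sheet [ 553. -295.    6.] [ 556. -311.    6.]
seat [559.  11.  45.] [556.  -4.  45.]
tray [537. 290.   3.] [542. 284.   3.]
gripTop [ 336. -303.   87.] [ 340. -324.   87.]
scanbase [839.  10.   0.] [845.  18.   0.]
cup [ 753. -176.   80.] [ 761. -164.   80.]
jar [ 737. -304.   70.] [ 738. -310.   70.]
box [387. 266.  45.] [379. 251.  45.]
purple [ 592. -443.   32.] [ 597. -440.   32.]
rule [ 367. -127.    4.] [ 369. -135.    4.]
driver [389. 128.  15.] [389. 120.  15.]
offcut [770. 141.  18.] [775. 142.  18.]
```

Run:
```python
from h import *
for fn,p in [("w_tray",(540,265,180)),("w_car",(557,-15,170)),("w_sheet",(480,-290,170))]:
    bot.move_ptp(list(p),Q(np.pi/2)); im,C=shot("wrist",fn)
print(bot.get_state()["t"])
im,C=load("wrist","w_sheet"); a=ortho(im,C,290,690,-420,-150,38,2.0)
im,C=load("wrist","w_car"); b=ortho(im,C,407,707,-150,150,45,2.0)
im,C=load("wrist","w_tray"); c=ortho(im,C,430,650,180,390,3,2.0)
cv2.imwrite("pics/o_sheet.png",cv2.rotate(a,cv2.ROTATE_90_CLOCKWISE));cv2.imwrite("pics/o_car.png",b);cv2.imwrite("pics/o_tray.png",c)
```

```text
4.05
```

View pics/o_sheet.png

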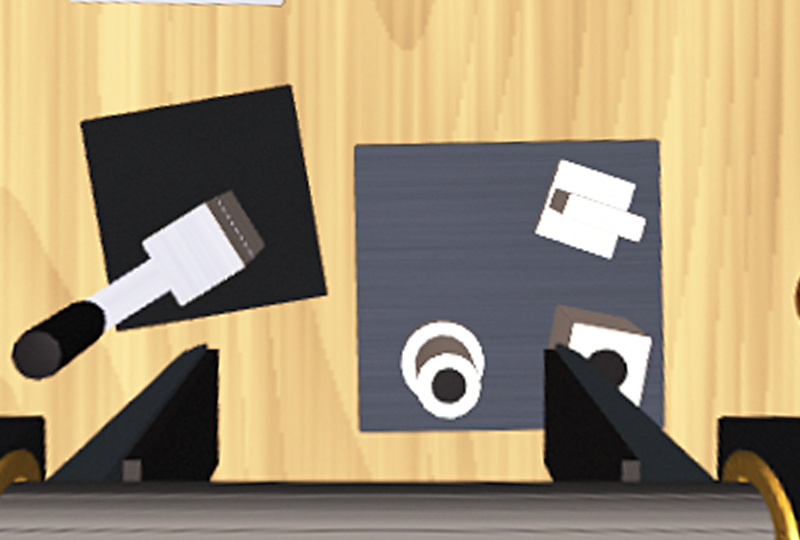

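View pics/o_car.png

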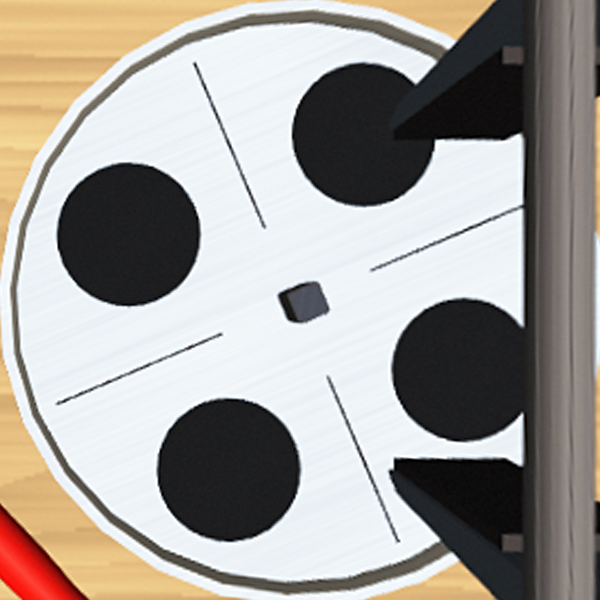

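View pics/o_tray.png

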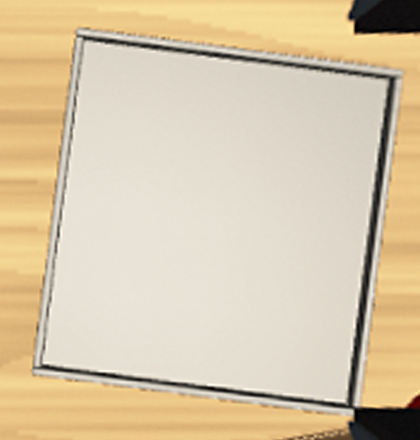

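The rectified views are clear:
- **Parts:** the sheet holds bushing, block and bracket.
- **Crank:** its hub is at (195,253), with the grip toward the lower left.
- **Carousel:** bays at (129,234), (364,135), (229,470) and (463,370).
- **Tray:** empty.

I'll compute poses from these now.

Run:
```python
from h import *
def mp(fn,pts,z0,z,f):
    im,C=load("wrist",fn); W=np.array([list(f(*p))+[z0] for p in pts]); return px2w(C,w2px(C,W),z)[:,:2]
fs=lambda c,r:(290+c/2,-150-r/2); fc=lambda c,r:(707-r/2,150-c/2); ft=lambda c,r:(650-r/2,390-c/2)
def rep(n,P):
    e=P[1]-P[0]; g=P[2]-P[1]; print(n,"c",P.mean(0).round(1),"len",np.linalg.norm(e).round(1),np.linalg.norm(g).round(1),"ang",np.degrees(np.arctan2(e[1],e[0])).round(1),np.degrees(np.arctan2(g[1],g[0])).round(1))
rep("hub",mp("w_sheet",[(143,242),(212,200),(247,266),(178,306)],38,53,fs))
print("gripbase/top",mp("w_sheet",[(38,354)],38,87,fs))
rep("mat",mp("w_sheet",[(81,121),(291,85),(327,295),(116,330)],38,3,fs))
rep("sheet",mp("w_sheet",[(354,145),(658,140),(664,429),(359,432)],38,6,fs))
rep("brk",mp("w_sheet",[(561,159),(635,185),(612,259),(535,234)],38,12,fs))
print("bush",mp("w_sheet",[(449,385)],38,40,fs),mp("w_sheet",[(443,363)],38,12,fs))
print("block",mp("w_sheet",[(607,369)],38,38,fs))
rep("tray",mp("w_tray",[(34,374),(79,29),(401,72),(356,412)],3,14,ft))
# bays
im=cv2.imread("pics/o_car.png"); m=(im.max(2)<60).astype(np.uint8)
n,_,st,ce=cv2.connectedComponentsWithStats(m)
for i in range(1,n):
    if st[i,4]>200: print("blob",st[i],fc(*ce[i]))
print("spindle",mp("w_car",[(311,300)],45,73,fc),mp("w_car",[(299,303)],45,45,fc))
```

```text
hub c [ 392.1 -273.4] len 38.4 35.5 ang 31.3 -62.1
gripbase/top [[ 336.71401314 -307.87406099]]
mat c [ 381.6 -259.1] len 118.8 118.8 ang 9.7 -80.3
sheet c [ 551.1 -302.2] len 168.0 159.8 ang 0.9 -88.8
brk c [ 591.6 -258.6] len 42.6 42.1 ang -19.4 -107.3
bush [[ 514.27779854 -341.61726924]] [[ 514.13177207 -342.03372781]]
block [[ 593.5 -334.5]]
tray c [539.1 283.3] len 168.5 157.3 ang -7.4 -97.6
blob [  293     0   243   600 59700] (np.float64(567.7727805695142), np.float64(-74.00603852596316))
blob [   58   163   141   143 15700] (np.float64(589.9060191082802), np.float64(85.93707006369426))
blob [279 284  30  38 328] (np.float64(555.7118902439024), np.float64(5.1554878048780495))
blob [  158   399   141   142 15684] (np.float64(472.3178717163989), np.float64(35.94181968885488))
spindle [[557.03608706   1.29734103]] [[5.555e+02 5.000e-01]]
```

```bash
cat >> h.py <<'E'
CT=np.array([556.0,1.8]); TH=22.7
def bay(deg): a=np.radians(deg); return CT+90*np.array([np.cos(a),np.sin(a)])
def pick(xy,a,z,strength=25,zh=130):
    eoat.gripper_open(); bot.move_ptp([*xy,zh],Q(a)); hit=bot.line_to([*xy,z],max_force=12)
    z1=bot.get_state()["tcp_pos"][2]
    eoat.close_gripper(strength); s=bot.get_state(); bot.line_to([*xy,zh+40])
    s2=bot.get_state(); print("pick hit",hit,"z",round(z1,1),"w",s["grip_width"]*91,"F",s["grip_force"],"after",s2["grip_width"]*91,s2["grip_force"],"t",s2["t"])
    return z1
def place(xy,a,z,zh=190):
    bot.move_ptp([*xy,zh],Q(a)); bot.line_to([*xy,z+12],vel=150); hit=bot.line_to([*xy,z-1],vel=30,max_force=6)
    z1=bot.get_state()["tcp_pos"][2]; eoat.gripper_open(); bot.line_to([*xy,zh]); print("placed hit",hit,round(z1,1),"want",round(z,1),"t",bot.get_state()["t"])
E
python3 - <<'E'
from h import *
z=pick((514.2,-341.8),0.0,16)
place(bay(TH-135),np.radians(TH+45),z+39)
bot.move_ptp([510,-240,190],Q(np.pi/2+0.0)); 
im,C=shot("wrist","w_sheet2")
a=ortho(im,C,490,690,-420,-200,38,2.5); b=ortho(im,C,460,600,-150,-20,79,2.5)
cv2.imwrite("pics/o2.png",np.hstack([a,np.pad(b,((0,a.shape[0]-b.shape[0]),(0,0),(0,0)))[:, :240]]))
E
```

```text
pick hit False z 16.9 w 31.533409176571016 F 25.000012814998627 after 31.03833837057633 24.999925196170807 t 8.6583
placed hit True 54.9 want 55.9 t 13.175
```

View pics/o2.png

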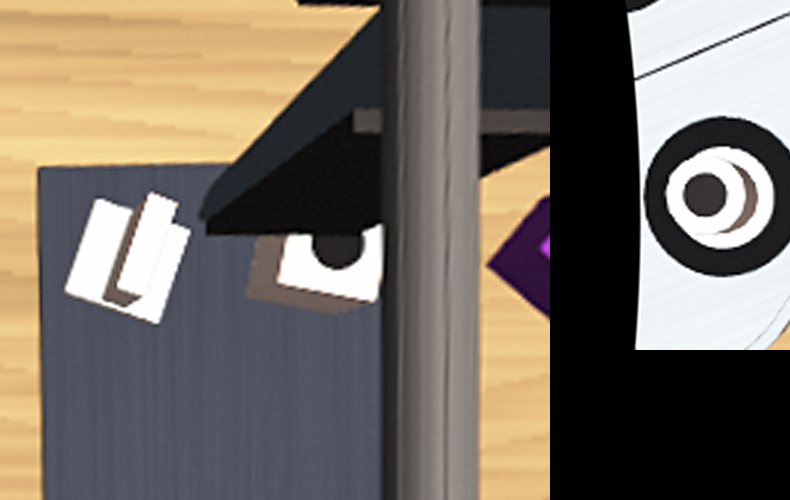

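The bushing is centred in its bay (ring at about (720,198)). The block (330,265) and bracket (128,260) haven't moved, so I'll continue with those.

Run:
```python
from h import *
z=pick((592.5,-334.0),np.radians(80.8),11)
place(bay(TH+135),np.radians(TH+135),z+39)
z=pick((591.6,-258.6),np.radians(-19.0),16)
place(bay(TH+45),np.radians(TH+45),z+39)
# views: crank close, spindle close with same relative pose
bot.move_ptp([430,-250,140],Q(np.radians(31))); shot("wrist","w_crank")
c,s=np.cos(np.radians(TH)),np.sin(np.radians(TH))
bot.move_ptp([CT[0]+45,CT[1]+0,160],Q(np.radians(TH))); shot("wrist","w_spin")
im=imaging.grab_frame("scene")[:,:,::-1]; cv2.imwrite("pics/sc2.png",im)
a=cv2.imread("pics/w_crank.png")[:, 60:460];b=cv2.imread("pics/w_spin.png")[:,60:460]
cv2.imwrite("pics/pair.png",np.hstack([a,b]))
print(bot.get_state()["t"])
```

```text
pick hit False z 12.5 w 39.933175658004224 F 24.601905047893524 after 39.979849172613285 24.60246652364731 t 17.7083
placed hit False 50.4 want 51.5 t 22.7083
pick hit False z 16.9 w 12.290427061566156 F 24.999939501285553 after 11.604345102546985 24.999927878379822 t 28.4167
placed hit True 54.9 want 55.9 t 33.4583
36.175
```

View pics/pair.png

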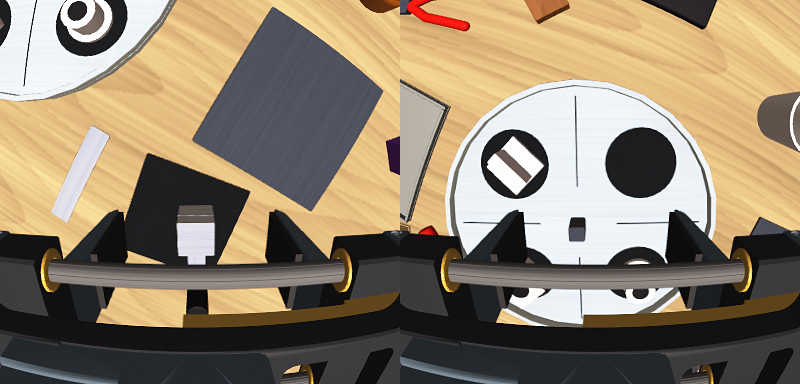

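All three parts stand in their bays. The hub is at about (196,238) in the left half, and the spindle at about (577,230) in the right half. I'll enlarge both for an exact fit.

Run:
```python
import cv2,numpy as np
a=cv2.imread("pics/w_crank.png")[200:270,220:292];b=cv2.imread("pics/w_spin.png")[205:255,215:265]
f=lambda x,k:cv2.resize(x,None,fx=k,fy=k,interpolation=cv2.INTER_NEAREST)
a=f(a,5.5);b=f(b,8)
H=max(a.shape[0],b.shape[0]);p=lambda x:np.pad(x,((0,H-x.shape[0]),(0,0),(0,0)))
o=np.hstack([p(a),p(b)]);print(o.shape,a.shape);cv2.imwrite("pics/pair2.png",o)
```

```text
(400, 796, 3) (385, 396, 3)
```

View pics/pair2.png

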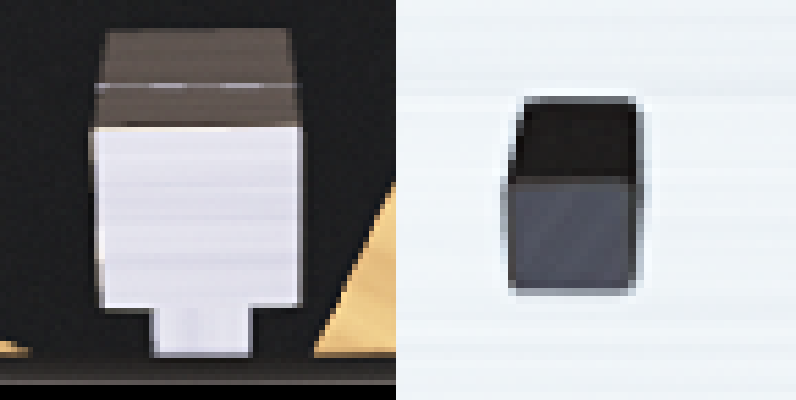

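Run:
```python
from h import *
h=np.array([(96,127),(301,127),(302,307),(101,307)])/5.5+[220,200]
s=(np.array([(510,182),(637,182),(634,291),(514,292)])-[396,0])/8+[215,205]
g=(np.array([(522,98),(640,98)])-[396,0])/8+[215,205]
for n,fn,P,z in (("hub","w_crank",h,53),("spin","w_spin",s,73)):
    im,C=load("wrist",fn); P=px2w(C,P,z)[:,:2]; e=[P[(i+1)%4]-P[i] for i in range(4)]
    print(n,P.mean(0).round(1),[np.linalg.norm(v).round(1) for v in e],[np.degrees(np.arctan2(v[1],v[0])).round(1) for v in e])
```

```text
hub [ 391.4 -274.6] [np.float64(35.2), np.float64(35.5), np.float64(36.2), np.float64(35.5)] [np.float64(-59.0), np.float64(-147.3), np.float64(120.9), np.float64(31.1)]
spin [556.1   1.3] [np.float64(15.1), np.float64(14.5), np.float64(14.6), np.float64(14.7)] [np.float64(-67.1), np.float64(-159.6), np.float64(113.6), np.float64(22.6)]
```

Run:
```python
from h import *
im=imaging.grab_frame("scene")[:,:,::-1]; 
z1=pick((391.6,-274.2),np.radians(31.3),21,strength=50,zh=140)
S=np.array([556.1,1.5]); a=np.radians(22.5); zf=z1+42
bot.move_ptp([*S,zf+70],Q(a)); bot.line_to([*S,zf+33],vel=100)
for dx,dy in [(0,0),(1,0),(-1,0),(0,1),(0,-1),(1.2,1.2),(-1.2,1.2),(-1.2,-1.2),(1.2,-1.2),(2,0),(-2,0),(0,2),(0,-2)]:
    R=np.array([[np.cos(a),-np.sin(a)],[np.sin(a),np.cos(a)]]); p=S+R@[dx,dy]
    bot.line_to([*p,zf+31],vel=60)
    hit=bot.line_to([*p,zf-1],vel=30,max_force=8); z=bot.get_state()["tcp_pos"][2]; print(dx,dy,hit,round(z-zf,1),bot.get_state()["contact_force"].round(1))
    if z-zf<3: break
print("z1",z1,bot.get_state()["t"])
```

```text
pick hit False z 21.5 w 35.5701534737684 F 49.998273476958275 after 35.78956744509654 49.998415634036064 t 40.7833
0 0 True 25.8 [-0.5  0.4 -2.5]
1 0 True 25.8 [ 1.1  0.1 -2.9]
-1 0 True 26.1 [ 2.3  1.4 -0.7]
0 1 True -0.6 [-0.5 -0.4  6. ]
z1 21.547047731879868 45.7667
```

The crank is fully seated. Next I'll regrip on the handle and turn the plate.

Run:
```python
from h import *
a=np.radians(22.5); R=lambda t:np.array([[np.cos(t),-np.sin(t)],[np.sin(t),np.cos(t)]])
S=np.array([556.1,1.5])+R(a)@[0,0.8]; P=lambda t:S+R(t)@[-65,0]
eoat.gripper_open(); p=bot.get_state()["tcp_pos"]; bot.line_to([p[0],p[1],175])
bot.line_to([*P(a),175]); print("down",bot.line_to([*P(a),92.5],max_force=10)); eoat.close_gripper(15)
s=bot.get_state(); print("w",s["grip_width"]*91,s["tcp_pos"].round(1),s["contact_force"].round(1),s["t"])
z=92.5
for k in range(1,61):
    d=12*k if k<=29 else 348+4*(k-29)
    if d>378: break
    t=a+np.radians(d)
    hit=bot.line_to([*P(t),z],vel=40 if k<=29 else 25,max_force=14)
    if k%6==0 or hit or k>29: s=bot.get_state(); print(d,hit,s["tcp_pos"].round(1),s["contact_force"].round(1))
    if hit: break
im,C=shot("scene","sc3"); im2,_=shot("side","si3"); print(bot.get_state()["t"])
cv2.imwrite("pics/turned.png",np.hstack([cv2.resize(im[120:260,170:330],None,fx=2.5,fy=2.5),cv2.resize(im2[120:260,180:330],None,fx=2.5,fy=2.5)]))
```

```text
down False
w 21.45205820984764 [495.7 -22.7  92.5] [ 0.  -0.1  0.2] 49.9583
72 False [560.2 -62.3  92.2] [-0.1  5.4 -2.1]
144 False [619.4 -12.7  92.6] [-2.3  1.2 -2.8]
216 False [589.5  58.4  92.7] [2.4 4.8 2.7]
288 False [512.2  51.   92.4] [-2.6  2.2  5.2]
352 False [493.3 -14.2  92.5] [ 1.3  1.  -1.3]
356 False [494.7 -18.8  92.5] [ 1.4  0.1 -1.9]
360 False [496.2 -22.9  92.5] [ 3.1  1.7 -2.5]
364 False [498.1 -26.9  92.5] [ 4.1  3.  -4.3]
368 False [500.2 -30.7  92.5] [ 5.1  3.1 -4. ]
372 False [502.5 -34.4  92.5] [ 3.5  2.4 -3.7]
376 False [505.2 -37.9  92.5] [ 4.2  3.6 -4.1]
66.65
```

View pics/turned.png

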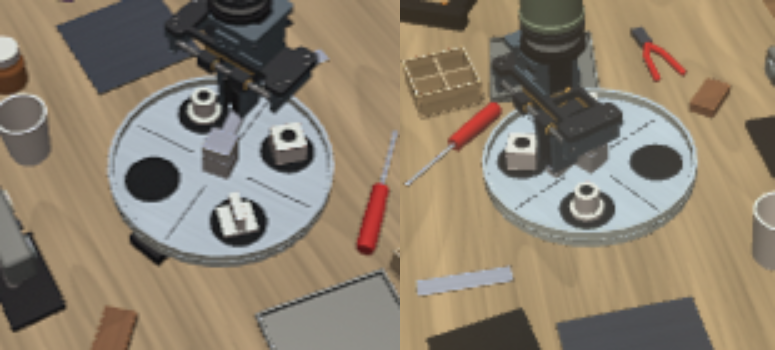

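All parts are still in their bays and there's no end stop yet, so I'll keep turning slowly.

Run:
```python
from h import *
a=np.radians(22.5); R=lambda t:np.array([[np.cos(t),-np.sin(t)],[np.sin(t),np.cos(t)]])
S=np.array([556.1,1.5])+R(a)@[0,0.8]; P=lambda t:S+R(t)@[-65,0]
for d in np.arange(378,412,2):
    t=a+np.radians(d); hit=bot.line_to([*P(t),92.5],vel=20,max_force=14)
    s=bot.get_state(); f=s["contact_force"]; tg=R(t)@[0,-1]; p=s["tcp_pos"][:2]-S
    print(d,hit,"act",np.degrees(np.arctan2(-p[1],-p[0])).round(1),"tang",round(f[:2]@tg,1),"rad",round(f[:2]@(R(t)@[-1,0]),1))
    if hit or f[:2]@tg<-20: break
print(bot.get_state()["t"])
```

```text
378 False act 40.1 tang -0.6 rad -5.3
380 False act 42.1 tang 0.3 rad -5.5
382 False act 44.0 tang -1.3 rad -6.1
384 False act 46.0 tang -0.6 rad -6.1
386 False act 47.9 tang 0.2 rad -5.4
388 False act 49.9 tang -0.1 rad -5.3
390 False act 51.8 tang -0.5 rad -5.9
392 False act 53.7 tang -0.0 rad -5.5
394 False act 55.7 tang -1.8 rad -6.9
396 False act 57.5 tang -0.8 rad -5.4
398 False act 58.4 tang -4.1 rad -6.0
400 False act 59.1 tang -6.6 rad -6.2
402 False act 59.8 tang -8.5 rad -6.9
404 False act 60.4 tang -11.6 rad -7.1
406 False act 61.1 tang -15.4 rad -8.6
408 False act 62.0 tang -18.0 rad -10.2
410 False act 63.4 tang -17.0 rad -14.5
71.1833
```

Run:
```python
from h import *
a=np.radians(22.5); R=lambda t:np.array([[np.cos(t),-np.sin(t)],[np.sin(t),np.cos(t)]])
S=np.array([556.1,1.5])+R(a)@[0,0.8]; P=lambda t:S+R(t)@[-65,0]
t=a+np.radians(401); bot.line_to([*P(t),92.5],vel=20); s=bot.get_state(); print(s["contact_force"].round(1))
eoat.gripper_open(); bot.line_to([*P(t),190])
bot.move_ptp([500,-50,190],Q(np.radians(45))); im,C=shot("wrist","w_end"); 
bot.move_ptp([640,90,190],Q(np.radians(45))); im2,C2=shot("wrist","w_end2"); 
cv2.imwrite("pics/end.png",np.hstack([ortho(im,C,406,706,-150,150,79,1.3),ortho(im2,C2,406,706,-150,150,95,1.3)]));print(bot.get_state()["t"])
```

```text
[ 2.5 11.5 -2.6]
75.1333
```

View pics/end.png

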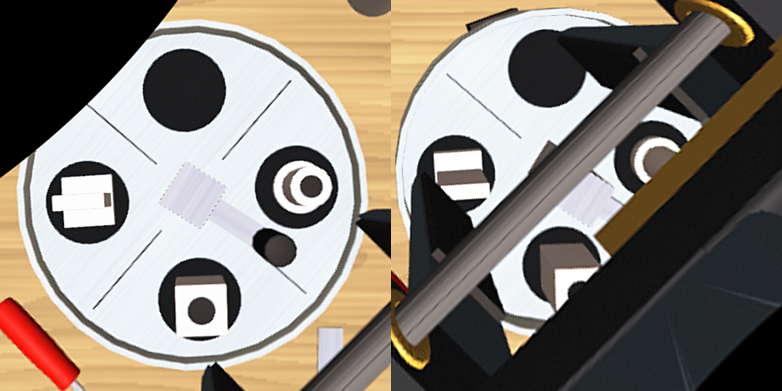

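The parts stand in their bays, and the crank handle now points to the lower right. I'll compute the plate, crank and part poses from this view.

Run:
```python
from h import *
im,C=load("wrist","w_end")
f=lambda c,r:(706-r/1.3,150-c/1.3)
def mp(pts,z): W=np.array([list(f(*p))+[79] for p in pts]); return px2w(C,w2px(C,W),z)[:,:2]
ang=lambda v:np.degrees(np.arctan2(v[1],v[0])).round(1)
g=mp([(88,105),(155,163),(291,81),(223,158),(161,231),(94,308)],45)
print("grooves",ang(g[1]-g[0]),ang(g[3]-g[2]),ang(g[5]-g[4]))
b=mp([(184,90),(87,202),(297,187),(200,299)],45); print("bays",b.round(1),(b[[0,3]].mean(0)),b[[1,2]].mean(0))
ct=np.array([556,1.8]); print([ang(x-ct) for x in b],[np.linalg.norm(x-ct).round(1) for x in b])
h=mp([(187,162),(228,190),(206,229),(160,197)],95); print("hub",h.mean(0),[ang(h[i]-h[i-1]) for i in range(4)])
print("griptop",mp([(283,250)],129), "bracket rib top z79",mp([(82.5,203)],79),"block z77",mp([(201.5,306)],77),"bush z79",mp([(310,186)],79))
r=mp([(53,196),(53,212),(111,207),(111,191)],79); print("rib",r.round(1))
k=mp([(176,279),(227,277),(228,335),(175,335)],77); print("blk",k.round(1),[ang(k[i]-k[i-1]) for i in range(4)])
o=ortho(im,C,480,630,-80,70,95,4); cv2.imwrite("pics/hub_end.png",o[:, :])
```

```text
grooves -130.9 138.6 139.0
bays [[646.3   8.7]
 [549.7  92.3]
 [562.7 -88.7]
 [466.1  -5.1]] [556.20422421   1.79062886] [556.20422421   1.79062886]
[np.float64(4.4), np.float64(94.0), np.float64(-85.8), np.float64(-175.6)] [np.float64(90.5), np.float64(90.7), np.float64(90.8), np.float64(90.1)]
hub [5.56469505e+02 1.92930518e-01] [np.float64(-37.6), np.float64(-124.3), np.float64(150.6), np.float64(55.2)]
griptop [[521.53089661 -54.51442464]] bracket rib top z79 [[549.84615385  86.53846154]] block z77 [[469.99617963  -5.08226878]] bush z79 [[562.92307692 -88.46153846]]
rib [[555.2 109.2]
 [542.9 109.2]
 [546.8  64.6]
 [559.1  64.6]]
blk [[490.9  14.7]
 [492.5 -24.8]
 [447.5 -25.6]
 [447.5  15.4]] [np.float64(-1.0), np.float64(-87.8), np.float64(-179.0), np.float64(90.0)]
```

View pics/hub_end.png

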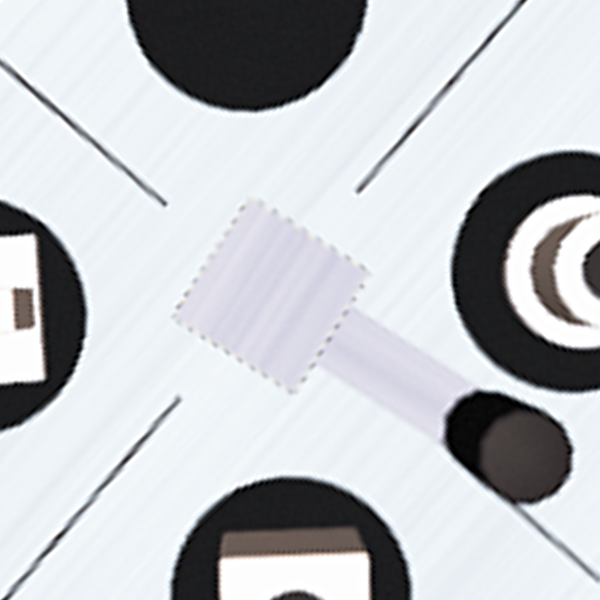

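The plate is now at 49.2°, 386.6° on from its start. The crank sits at 57.5°, leading it by the bore's play, so the plate is pressed against the stop. I'll lift the crank off next.

Run:
```python
from h import *
a=np.radians(55.5); H=[556.4,2.0]
bot.move_ptp([*H,150],Q(a)); print("hit",bot.line_to([*H,64],max_force=10)); eoat.close_gripper(45)
s=bot.get_state(); print("w",s["grip_width"]*91,s["tcp_pos"].round(1),s["contact_force"].round(1))
bot.line_to([*H,110],vel=50); s=bot.get_state(); print("lift",s["grip_width"]*91,s["contact_force"].round(1))
bot.line_to([*H,190])
place((387,-266.5),np.radians(31.3),21.5,zh=150)
bot.move_ptp([500,-50,190],Q(np.radians(45))); im,C=shot("wrist","w_e3")
bot.move_ptp([400,-250,190],Q(np.radians(0))); im2,C2=shot("wrist","w_m3"); 
cv2.imwrite("pics/e3.png",np.hstack([ortho(im,C,406,706,-150,150,79,1.3),ortho(im2,C2,300,600,-400,-100,53,1.3)]));print(bot.get_state()["t"])
```

```text
hit False
w 35.54153878073786 [555.8   2.6  64. ] [-1.8  3.1  1.6]
lift 35.803908082203414 [ 0.7  0.2 -3.9]
placed hit True 21.9 want 21.5 t 83.5917
85.5583
```

View pics/e3.png

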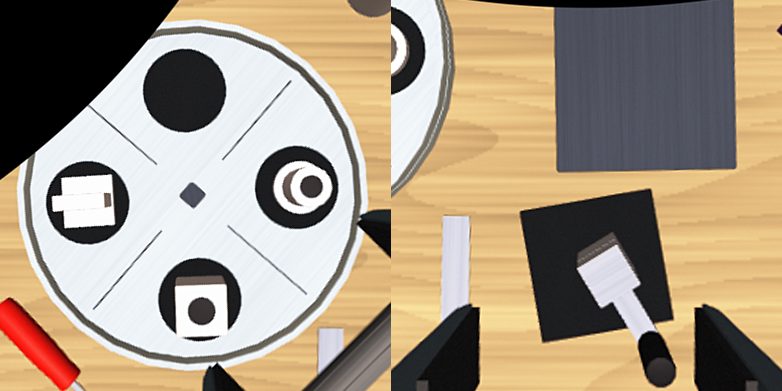

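The plate hasn't moved, the spindle is bare, the crank stands on its mat, and the three parts are in place. Now to move them to the tray.

Run:
```python
from h import *
T=np.array([539.1,283.3]); ty=np.radians(-7.5); ex=np.array([np.cos(ty),np.sin(ty)])
for n,xy,a,z,k in [("bracket",(550.3,88),95,55.5,50),("block",(469,-5.1),2,51,-50),("bushing",(562.9,-88.5),94,55.5,0)]:
    z1=pick(xy,np.radians(a),z,zh=150)
    p=T+k*ex; A=np.radians(172.5); zt=z1-45+3
    bot.move_ptp([*p,190],Q(A)); bot.line_to([*p,zt+12]); hit=bot.line_to([*p,zt-4],vel=30,max_force=5)
    print(n,"placed",hit,bot.get_state()["tcp_pos"][2]-zt); eoat.gripper_open(); bot.line_to([*p,190])
    if n=="block": pass
bot.move_ptp([480,180,200],Q(np.radians(60))); im,C=shot("wrist","w_f"); 
s,_=shot("scene","sc4"); print(bot.get_state()["t"])
cv2.imwrite("pics/f.png",np.hstack([ortho(im,C,400,700,-150,400,30,0.9),cv2.resize(s[90:330,150:380],None,fx=1.125,fy=1.125)]))
```

```text
pick hit False z 56.2 w 11.994654632754004 F 24.99981164932251 after 11.51444276981117 24.99982863664627 t 90.1833
bracket placed True -0.08235095127187719
pick hit False z 51.5 w 39.742721087300296 F 25.00010222196579 after 39.64937002117768 24.999990463256836 t 100.5333
block placed True 0.033141423922113944
pick hit False z 56.2 w 31.58106555712422 F 25.000022649765015 after 31.112763778081305 24.999875128269196 t 111.0167
bushing placed True -0.1392785740876885
118.1333
```

View pics/f.png

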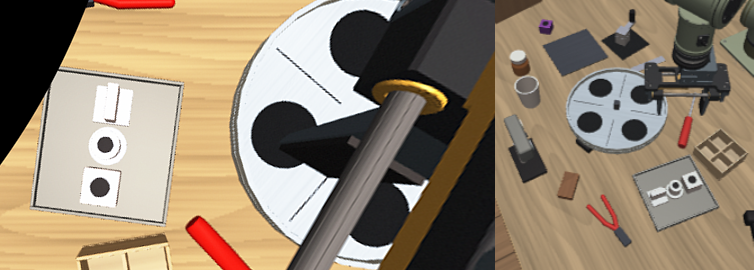

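All three parts stand upright in the tray, and the crank is on its mat. One numeric check of the plate angle, and a last check for a knocked part, before I hand in.

Run:
```python
from h import *
bot.move_ptp([500,-50,190],Q(np.radians(45))); im,C=shot("wrist","w_g"); old,Co=load("wrist","w_end")
for i,c in ((old,Co),(im,C)):
    o=ortho(i,c,600,700,-50,70,45,3); m=(o.max(2)<60).astype(np.uint8); n,_,st,ce=cv2.connectedComponentsWithStats(m)
    k=[j for j in range(1,n) if abs(st[j,2]-216)<30 and abs(st[j,3]-216)<30]
    for j in k: x,y=700-ce[j][1]/3,70-ce[j][0]/3; print(x,y,np.degrees(np.arctan2(y-1.8,x-556.2)))
s=imaging.grab_frame("scene")[:,:,::-1]; s0=cv2.imread("pics/sc4.png")
d=cv2.absdiff(s,s0).max(2)[222:300,270:360]; print("tray diff px",(d>40).sum(), bot.get_state()["t"])
```

```text
646.4672851378361 8.798657465022437 4.433421499187677
646.3038693846735 8.958512646281612 4.542456099824472
tray diff px 0 119.15
```

```bash
python3 -c "
from h import *
print(hand_in())"
```

```text
the job is handed in; nothing more can be done
None
```

Job handed in at about 119 s: the bushing, block and bracket were turned one full turn to the end stop and now stand upright in the tray. The crank is back on its mat and the plate is still at its stop; the hand-in returned no verdict.

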